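# Twist a spring channel nut into a strut rail

## Task

Take the spring channel nut by its orange thumb bar out of the grey holder, put it into the slot of the steel rail beside the orange pointer with the bar along the rail, press it gently down against its spring until the nut is just below the rail's lips, never driving the spring solid, turn it a quarter turn either way, and let it spring up so that its grooves catch the lips. Leave it standing there upright with the bar square across the rail, do not force it against the rail, and do not disturb the battery, hard drive and fan that lie about.

Things in the scene. Friction and masses are not known exactly. Their poses are not given: they have to be found in the camera images.
- knob (a point): Centre of the orange thumb bar on top of the loose steel channel nut (one rigid upright part, about 0.13 kg). Bar: 44 mm long (x), 16 mm thick (y, grip across this), 24 mm high, so 12 mm above and below this point. A 10 mm thick stem (a 16 mm collar at its top) joins it to the nut below; the nut's ridge tops lie 51 mm, its underside 66 mm, its free spring's sole 91 mm below this point. z up.
- nut: The nut: origin at the middle of its underside; x along nut and bar, z up. 33 mm long (x), 19 mm wide (y), its flat upper face 12 mm above the origin. On that face stand a round 19 mm hub in the middle and a 3 mm high, 2 mm thick ridge at each end; the 5 mm gaps between hub and ridges are the two grooves, running along y, that take the rail's lips.
- spring_sole (a point): Middle of the sole of the spring's round 15 mm foot under the nut (when free), 25 mm below the nut's underside. The coil spring can be pressed in 11 mm: it starts to give at about 2 N and takes 1 N more per mm, then it is solid and the force shoots up.
- spring: The coil spring with its foot, carried by the nut; its origin is the middle of the nut's underside when the spring is free and rises with the foot. The foot must not be pressed with more than 18 N: press by force, to between 10.5 and 13 N, never until it is solid.
- board: Plywood board, fixed, flat, 80 mm (x) by 230 mm (y), 16 mm thick; origin at the centre of its underside. Above its middle, along the board's y axis, runs the strut rail: a steel C channel 200 mm long, 41 mm wide and high, open upwards, floor 2 mm thick, inside 37 mm wide. Its slot is 22 mm wide between two lips 2.5 mm thick, turned down, whose edges end 7 mm below the rail's top.
- board_top (a point): Centre of the board's top face, axes as the board. The rail stands on jack screws: its top is 45 to 71 mm above this point, different each time and not reported, so it must be felt for. In the slot the spring's sole meets the rail's floor first; pressing 8 mm further (about 10 N) takes the nut's ridges just below the lips, 11 mm (13 N) is solid. Caught, the spring stays pressed in about 5 mm.
- pointer_tip (a point): The place on the rail's centre line, at the height of the board's top face, shown by the small orange pointer, which lies on the board at the rail's -x side (board axes) and points across. It is up to 50 mm from the middle along the board's y. The nut's middle belongs here, to about 15 mm along the rail. Contact forces of nut and rail (floor and lips added up) must stay below 40 N.
- holder: Grey block, 66 x 66 x 40 mm high, fixed; origin at the centre of its underside. The nut stands on its top face with the spring hanging in the 18 mm hole in the middle.
- battery: Black laptop battery pack, 46 x 130 x 19 mm, loose bystander; origin under its centre.
- drive: Silver hard drive, 70 x 100 x 11 mm, loose bystander; origin under its centre.
- fan: Black laptop fan, 65 x 96 x 11 mm, loose bystander; origin under its centre.
There are look-alikes about, which are no part of the job. Leave any green or yellow look-alike of the nut alone.

How it is judged:
By the outcome, as a careful person would: the job done as asked, in the order asked, and still so for the second after the job is handed in, with the robot touching nothing.
It also fails if it takes over 58 s, if anything falls off the work surface, if the arm or the gripper's body presses on something with over 40 N, if the wrist force passes 120 N, or if a joint passes its speed limit or range.

## Robot

A 6-joint arm with a two-finger parallel gripper is mounted at the origin on a cart in front of the work surface, level with it; the furniture and walls round the work are solid. World frame = base frame: x ahead of the robot, y to its left, z up, the work surface at z = 0. Lengths are in m, angles in rad, forces in N, time in s.
With the tool pointing down it reaches from about 0.35 to 0.875 m from the base axis. Payload 4.2 kg.
Tool frame: the origin (TCP) lies where the fingers leave the gripper's body, on its centre line; the fingertips stand 70 mm ahead of it and the grasp point (between the pads) lies 51 mm ahead of it; z points along the fingers, y is the line along which they close (so a half turn about z gives the same grasp; the last joint's range is limited). The gripper opens to 87 mm and grips with 3 to 60 N. Pads are 19 mm wide; open, the fingers measure 117 mm over their backs; the gripper's body (75 mm by 190 mm) begins 51 mm behind the grasp point.
Start: joints at [-0.978, 0.385, 0.008, 0, -1.194, -0.259], TCP at [0.205, -0.59, 0.292] pointing down, gripper open.
Joint ranges: [-3.14, 3.14], [-1.21, 2.06], [-1.07, 1.41], [-3.16, 2.05], [-2.99, -0.16], [-3.1, 3.1]. Speed limits (rad/s): [2.79, 2.79, 3.14, 3.14, 3.14, 3.14].

## Interface

Orientations are given as a 3x3 rotation matrix whose columns are the frame's x, y, z axes.
In Python, from station import arm gives the robot as it stands. The module is installed in compiled form; this text tells all that it offers. Calls block until the motion is done:
- arm.movep(position, orientation): joint-space move of the TCP to a pose.
- arm.move_l(position, feed=0.15, ori=None): straight line of the TCP; ori=None keeps the orientation; feed is the mean speed in m/s.
- arm.move_joints(angles): joint-space move.
- arm.gripper_open() and arm.grab(): open the fingers fully, or close them until they stop; the grip force is fixed at half the most.
- arm.dwell(seconds).
- arm.ik(position, orientation): joint angles nearest the present ones, or None.
- arm.sense(): the state.
- arm.get_image(name): name is "scene" or "top" or "wrist"; returns a dict with "frame" (384x512x3 uint8, blue, green, red), "range_z" (384x512 float32, m along the optical axis (not along the pixel's ray), 0 where there is no reading), "camera_matrix" (3x3 intrinsics, pixels), "R" (3x3) and "t" (3): a world point X has camera coordinates R X + t. Camera axes: x right, y down, z forward; pixel columns grow to the right and rows downward; lengths in m; the calibration is good to about 2 mm. The wrist camera is an equidistant fisheye: a pixel r from the principal point sees the ray r / f radians off the axis. A picture is of the moment at which its call begins.
A pose or a line that the arm cannot do raises arm.PlanningError and nothing moves.
- arm.hand_in(): hands the job in; it is judged then, once.
The state is a dict: "t": time; "joints": joint angles; "joint_vel": joint speeds; "effort": joint torques, N m; "tool_pos": TCP position; "tool_rot": TCP orientation; "force": force on the tool from outside, world axes, zero at the start; "torque": the same for the moment, N m; "grip_width": finger opening in m; "finger_force": force on a finger pad.
Only numpy, scipy, OpenCV 4.12 (cv2) and the standard library are available. Lean on these libraries where they do the work, as an engineer would, in place of code of your own. Each camera call takes 0.05 s, during which the arm holds its last target. There are 200 camera calls.

## Working session

There is one attempt and no reset: what is moved stays moved. The work goes in short steps, each a Python script; the robot and the scene stay as the last script left them, time stands still between calls to the robot, and variables do not carry over. Pictures are saved under pics/ and viewed, at most 10 in all, crops included, and the job is handed in when it is done.

```bash
mkdir -p pics; python3 - <<'E'
from station import arm
import cv2,numpy as np,pickle
s=arm.sense();print(s['t'],s['tool_pos'],s['force'],s['grip_width'])
d={n:arm.get_image(n) for n in("scene","top")}
pickle.dump(d,open('im0.pkl','wb'))
for n in d:
  cv2.imwrite(f'pics/{n}0.png',d[n]['frame']);print(n,d[n]['camera_matrix'].round(1).tolist(),d[n]['R'].round(3).tolist(),d[n]['t'].round(3))
E
```

```text
0.0 [ 0.20463822 -0.59007044  0.29117014] [-0.01820824 -0.28940306  0.4467838 ] 0.08681935759742555
scene [[358.1, 0.0, 255.3], [0.0, 358.1, 188.9], [0.0, 0.0, 1.0]] [[-0.7, -0.714, -0.011], [-0.479, 0.48, -0.735], [0.53, -0.509, -0.678]] [0.449 0.319 0.674]
top [[498.4, 0.0, 249.3], [0.0, 498.4, 193.5], [0.0, 0.0, 1.0]] [[-0.012, -1.0, -0.0], [-0.993, 0.012, -0.117], [0.117, -0.001, -0.993]] [0.077 0.605 1.332]
```

View pics/top0.png

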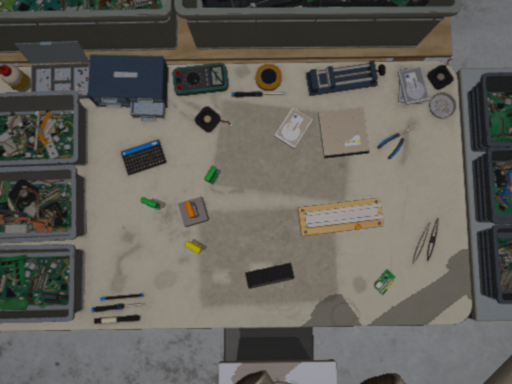

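View pics/scene0.png

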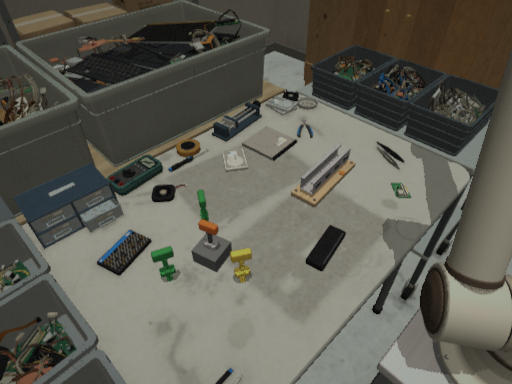

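Top view: the orange bar on the grey holder is at (191,210). Its look-alikes are green at (211,174) and (150,203) and yellow at (193,246). The orange one in the grey holder fits the description. The rail is at (340,217), with an orange pointer near (358,227). Next I'll make one enlarged crop and take the measurements.

```bash
cat > h.py <<'E'
import numpy as np,cv2
def ray_plane(d,uv,z):
    K,R,t=d['camera_matrix'],d['R'],d['t']
    uv=np.atleast_2d(uv).astype(float)
    r=np.c_[(uv-K[:2,2])/K[0,0],np.ones(len(uv))]@R
    c=-R.T@t
    return c+r*((z-c[2])/r[:,2])[:,None]
def cloud(d):
    K,R,t=d['camera_matrix'],d['R'],d['t'];Z=d['range_z']
    v,u=np.mgrid[:384,:512]
    P=np.stack([(u-K[0,2])/K[0,0]*Z,(v-K[1,2])/K[1,1]*Z,Z],-1)
    return (P-t)@R
def orange(f):
    h=cv2.cvtColor(f,cv2.COLOR_BGR2HSV)
    return cv2.inRange(h,(4,170,110),(16,255,255))
E
python3 - <<'E'
import pickle;from h import *
d=pickle.load(open('im0.pkl','rb'))
for n in d:
  f=d[n]['frame'];m=orange(f);C=cloud(d[n])
  k,l,st,ce=cv2.connectedComponentsWithStats(m)
  for i in range(1,k):
    if st[i,4]>8:
      P=C[l==i]; P=P[d[n]['range_z'][l==i]>0]
      print(n,ce[i].round(1),st[i].tolist(),np.median(P,0).round(4),P[:,2].max().round(3), [np.round(x,1) for x in cv2.minAreaRect(np.argwhere(l==i)[:,::-1].astype(np.float32))])
T=d['top'];C=cloud(T)
# board & rail from heights
Z=C[...,2];reg=np.zeros(Z.shape,bool);reg[190:245,285:395]=1
print('heights hist',np.histogram(Z[reg],bins=np.arange(-.01,.1,.005)))
for nm,lo,hi in(('board',.009,.2),('rail',.035,.2)):
  P=C[reg&(Z>lo)&(Z<hi)];r=cv2.minAreaRect((P[:,:2]*1000).astype(np.float32));print(nm,len(P),r,np.median(P[:,2]),np.percentile(P[:,2],95))
reg[:]=0;reg[190:235,170:215]=1
P=C[reg&(Z>.03)&(Z<.05)];print('holder',cv2.minAreaRect((P[:,:2]*1000).astype(np.float32)))
P=C[reg&(Z>.09)];print('bar',cv2.minAreaRect((P[:,:2]*1000).astype(np.float32)),P[:,2].max(),np.median(P[:,2]))
a=cv2.resize(T['frame'][165:255,135:225],(400,400),interpolation=cv2.INTER_CUBIC)
b=cv2.resize(T['frame'][172:262,295:385],(400,400),interpolation=cv2.INTER_CUBIC)
cv2.imwrite('pics/crop.png',np.hstack([a,b]))
E
```

```text
scene [207.8  39.9] [203, 36, 9, 7, 18] [ 1.1039 -0.2362  0.2468] 0.253 [array([207.7,  40.4]), array([3.8, 9.2]), np.float64(49.4)]
scene [341.5 172.8] [340, 172, 4, 3, 10] [ 0.5104 -0.2233  0.0193] 0.022 [array([341.5, 173. ]), array([2., 3.]), np.float64(90.0)]
scene [207.3 224.5] [199, 219, 18, 11, 107] [0.5558 0.2278 0.1167] 0.121 [array([207.5, 224.4]), array([17.7,  6.4]), np.float64(20.6)]
top [189.4 208.8] [185, 201, 10, 16, 57] [0.5578 0.2223 0.118 ] 0.126 [array([189.3, 208.9]), array([15.8,  5.7]), np.float64(71.6)]
heights hist (array([ 130, 1415, 1877,  230,  361,  695,  134,  270,  300,   23,    6,
          8,   10,    4,   43,  324,  168,   17,    0,    0,    0]), array([-0.01 , -0.005,  0.   ,  0.005,  0.01 ,  0.015,  0.02 ,  0.025,
        0.03 ,  0.035,  0.04 ,  0.045,  0.05 ,  0.055,  0.06 ,  0.065,
        0.07 ,  0.075,  0.08 ,  0.085,  0.09 ,  0.095]))
board 2384 ((533.0750122070312, -176.44537353515625), (260.2943115234375, 136.3207550048828), 89.30034637451172) 0.0237228084144344 0.07101414049897282
rail 603 ((540.9266967773438, -182.79913330078125), (41.557708740234375, 199.95034790039062), 6.160795211791992) 0.06853054821775391 0.07371373845275903
holder ((558.7407836914062, 224.46014404296875), (66.4336166381836, 66.51287841796875), 15.98499584197998)
bar ((502.92974853515625, 159.91592407226562), (210.58621215820312, 29.7037296295166), 49.2677116394043) 1.3935655659453654 0.11756066534885859
```

View pics/crop.png

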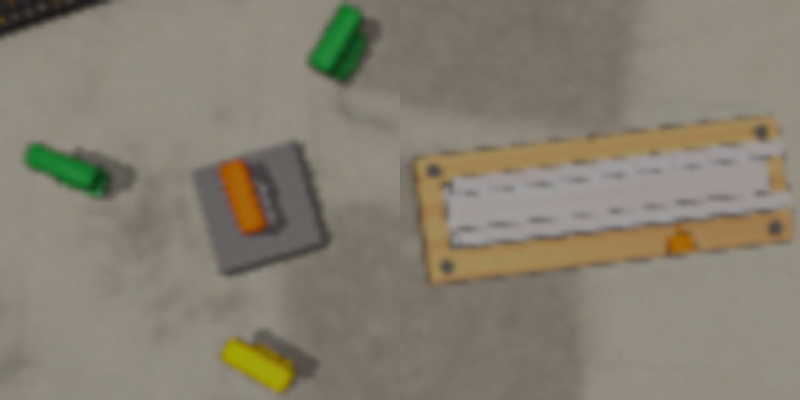

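The enlarged crop confirms it: the orange bar stands in the grey holder, at about (240,195) in the crop, and the green and yellow ones are clear of it. The pointer is at (680,242) in the crop, which is (358,226) in the top image, on the rail's −x side. Next I'll hover over the bar for a close look.

```bash
cat >> h.py <<'E'
def rot(yaw):
    c,s=np.cos(yaw),np.sin(yaw);return np.array([[c,s,0],[s,-c,0],[0,0,-1.]])
def fish_rays(d,uv):
    K=d['camera_matrix'];q=(np.atleast_2d(uv)-K[:2,2])/[K[0,0],K[1,1]]
    r=np.linalg.norm(q,axis=1,keepdims=True)+1e-9
    return np.c_[q/r*np.sin(r),np.cos(r)]@d['R']
def fish_plane(d,uv,z):
    r=fish_rays(d,uv);c=-d['R'].T@d['t'];return c+r*((z-c[2])/r[:,2])[:,None]
def fish_cloud(d):
    v,u=np.mgrid[:384,:512];r=fish_rays(d,np.c_[u.ravel(),v.ravel()])
    c=-d['R'].T@d['t'];f=r@d['R'][2]   # depth per unit ray
    return (c+r*(d['range_z'].ravel()/np.where(f>.05,f,np.inf))[:,None]).reshape(384,512,3)
E
python3 - <<'E'
import pickle;from h import *;from station import arm
d=pickle.load(open('im0.pkl','rb'));T=d['top']
P=ray_plane(T,[(358,226.4)],.018)[0];print('pointer',P)
a=np.deg2rad(6.16);L=np.array([-np.sin(a),np.cos(a)]);rc=np.array([.5409,-.1828])
s=(P[:2]-rc)@L;tgt=rc+L*s;print('s',s,'tgt',tgt)
b=np.deg2rad(18)
for nm,p,ys in(('bar',[.558,.2235,.157],(18,198,-162)),('rail',[*tgt,.17],(6,96,186,-84))):
  for y in ys:
    q=arm.ik(p,rot(np.deg2rad(y)));print(nm,y,None if q is None else np.round(q,2))
s0=arm.sense();print(s0['tool_rot'].round(2).tolist())
E
```

```text
pointer [ 0.51242378 -0.22945512  0.018     ]
s -0.04333009148424839 tgt [ 0.54554955 -0.22587991]
bar 18 [ 0.65  0.47 -0.23  0.   -0.87  1.23]
bar 198 [ 0.65  0.47 -0.23  0.   -0.87 -1.91]
bar -162 [ 0.65  0.47 -0.23  0.   -0.87 -1.91]
rail 6 [-0.12  0.44 -0.24  0.   -0.89  1.79]
rail 96 [-0.12  0.44 -0.24  0.   -0.89 -2.92]
rail 186 [-0.12  0.44 -0.24  0.   -0.89 -1.35]
rail -84 [-0.12  0.44 -0.24  0.   -0.89  0.22]
[[-0.94, -0.33, -0.0], [-0.33, 0.94, 0.0], [0.0, 0.0, -1.0]]
```

```bash
python3 - <<'E'
import pickle;from h import *;from station import arm
W={}
arm.movep([.5456,-.2259,.28],rot(np.deg2rad(-83.8)));W['rail']=arm.get_image('wrist');W['rs']=arm.sense()
arm.movep([.558,.2235,.28],rot(np.deg2rad(18)));W['bar']=arm.get_image('wrist');s=W['bs']=arm.sense()
print(s['t'],s['force'],s['tool_pos'],W['rs']['tool_pos'])
for k in('rs','bs'):
  d=W[{'rs':'rail','bs':'bar'}[k]];c=-d['R'].T@d['t'];print(k,W[k]['tool_rot'].T@(c-W[k]['tool_pos']),(d['R']@W[k]['tool_rot']).round(3).tolist(),d['camera_matrix'][0].round(1))
pickle.dump(W,open('w.pkl','wb'))
cv2.imwrite('pics/w1.png',np.vstack([cv2.resize(W[k]['frame'],(400,300)) for k in('rail','bar')]))
E
```

```text
3.6667 [-0.13906948  0.47988668 -0.29346019] [0.55830811 0.22246091 0.2800163 ] [ 0.54519947 -0.22683009  0.28002031]
rs [ 0.08117197  0.00151221 -0.09254822] [[0.001, 1.0, 0.0], [-0.957, 0.001, -0.29], [-0.29, -0.0, 0.957]] [297.3   0.  253.9]
bs [ 0.0783419   0.00061409 -0.09253816] [[0.001, 1.0, -0.001], [-0.957, 0.001, -0.291], [-0.291, 0.001, 0.957]] [297.3   0.  253.9]
```

View pics/w1.png

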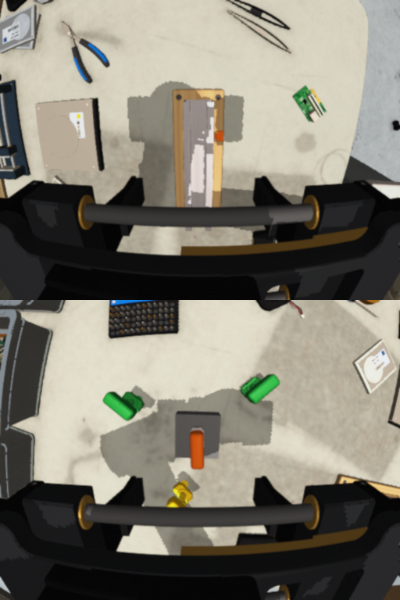

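Top picture: the rail runs vertically at about (200,150) with the pointer at (219,137), in half-size pixels. Bottom picture: the orange bar is at (197,449), with its faces parallel to the view axis. Now I'll measure both from the wrist range data.

```bash
python3 - <<'E'
import pickle;from h import *
W=pickle.load(open('w.pkl','rb'))
def rect(P):
  (c,s,a)=cv2.minAreaRect((P[:,:2]*1000).astype(np.float32));return np.round(c,1),np.round(s,1),round(a,2)
d=W['bar'];C=fish_cloud(d);m=orange(d['frame'])>0;m[300:]=0
P=C[m];print('bar z',np.percentile(P[:,2],[5,50,95]).round(4))
top=P[P[:,2]>.114];print('bar top cloud',len(top),rect(top))
n=m&(C[...,2]>.114);uv=np.argwhere(n)[:,::-1];print('bar plane',rect(fish_plane(d,uv,.118)),uv.min(0),uv.max(0))
Z=C[...,2]
reg=np.hypot(C[...,0]-.558,C[...,1]-.2235)<.055
g=reg&(abs(Z-.04)<.004);print('holder',g.sum(),rect(C[g]),np.median(Z[g]))
d=W['rail'];C=fish_cloud(d);Z=C[...,2]
m=orange(d['frame'])>0;m[300:]=0
k,l,st,ce=cv2.connectedComponentsWithStats(m.astype(np.uint8));
for i in range(1,k):
  if st[i,4]>15:print('orange',ce[i].round(1),st[i].tolist(),np.median(C[l==i],0).round(4),fish_plane(d,ce[i],.018).round(4))
reg=(abs(C[...,0]-.541)<.06)&(abs(C[...,1]+.183)<.14);reg[260:]=0
print('hist',np.histogram(Z[reg],bins=np.arange(-.006,.1,.004)))
zt=np.median(Z[reg&(Z>.058)&(Z<.085)]);g=reg&(abs(Z-zt)<.004);print('rail top',zt,g.sum(),rect(C[g]))
# per-section lips edges
a=np.deg2rad(6.16);L=np.array([-np.sin(a),np.cos(a)]);X=np.array([np.cos(a),np.sin(a)])
Q=C[...,:2]-[.5409,-.1828];s=Q@L;e=Q@X
for s0 in np.arange(-.1,.0,.015):
  q=g&(abs(s-s0)<.0075)
  if q.sum()>5: v=np.sort(e[q]);print(round(s0,3),q.sum(),'out',v[0].round(4),v[-1].round(4),'in',v[v<0].max().round(4) if (v<0).any() else 0,v[v>0].min().round(4) if (v>0).any() else 0)
b=reg&(abs(Z-.016)<.003)
for s0 in np.arange(-.11,.0,.02):
  q=b&(abs(s-s0)<.01)
  if q.sum()>5: print('board',round(s0,3),e[q].min().round(4),e[q].max().round(4))
E
```

```text
bar z [0.114  0.1176 0.119 ]
bar top cloud 732 (array([559. , 223.7]), array([42.7, 15.2]), 21.55)
bar plane (array([559.4, 224.1]), array([42.2, 15.1]), 18.31) [243 170] [260 215]
holder 2434 (array([557.8, 223.4]), array([65.9, 65.5]), 15.97) 0.04004505579753834
orange [280.4 173.6] [275, 167, 11, 14, 138] [ 0.5115 -0.23    0.0197] [[ 0.5114 -0.2298  0.018 ]]
hist (array([  26, 5886,   26,    0,  141, 3818,  172,    0, 1924,  733,    0,
          2,    3,    1,    0,    1,    4,   17, 2249,   60,    0,    0,
          0,    0,    0,    0]), array([-0.006, -0.002,  0.002,  0.006,  0.01 ,  0.014,  0.018,  0.022,
        0.026,  0.03 ,  0.034,  0.038,  0.042,  0.046,  0.05 ,  0.054,
        0.058,  0.062,  0.066,  0.07 ,  0.074,  0.078,  0.082,  0.086,
        0.09 ,  0.094,  0.098]))
rail top 0.068596738297305 2317 (array([ 542.6, -209.5]), array([ 41.4, 148.7]), 6.26)
-0.1 179 out -0.0215 0.0185 in -0.0122 0.0091
-0.085 274 out -0.0217 0.0186 in -0.0123 0.0092
-0.07 249 out -0.0218 0.0178 in -0.0123 0.0093
-0.055 243 out -0.021 0.0192 in -0.0124 0.0105
-0.04 249 out -0.0213 0.0194 in -0.0125 0.0107
-0.025 234 out -0.0216 0.0195 in -0.0127 0.0099
-0.01 217 out -0.0217 0.0188 in -0.0129 0.0099
board -0.11 -0.0418 0.0377
board -0.09 -0.0418 0.0381
board -0.07 -0.0413 0.0382
board -0.05 -0.0402 0.0378
board -0.03 -0.041 0.0379
board -0.01 -0.0404 0.0377
```

Checks against the given sizes:
- The bar top is at 0.118 m, as expected for a nut standing on the 40 mm holder.
- Rail top is about 0.0686 m, the slot is about 22 mm wide, and the rail yaw is 6.2°.
- The bar is at (0.5585, 0.2235) with yaw 18.3°.

I'll grasp it now.

```bash
python3 - <<'E'
import pickle;from h import *;from station import arm
R=rot(np.deg2rad(18.3));p=np.array([.5585,.2235,.157])
arm.movep(p+[0,0,.045],R)
arm.move_l(p,feed=.08,ori=R)
s=arm.sense();print(s['t'],s['tool_pos'],s['force'])
arm.grab();s=arm.sense();print(s['t'],s['grip_width'],s['finger_force'],s['force'],s['torque'])
arm.move_l(p+[0,0,.08],feed=.12)
s=arm.sense();print(s['t'],s['tool_pos'],s['grip_width'],s['force'],s['torque'])
d=arm.get_image('wrist');t=arm.get_image('scene');pickle.dump((d,t),open('g.pkl','wb'))
cv2.imwrite('pics/g1.png',np.hstack([d['frame'][:,100:420],t['frame'][60:340,140:420].repeat(1,0)[:384].copy() if 0 else cv2.resize(t['frame'][140:300,140:300],(384,384))]))
E
```

```text
4.7917 [0.55890865 0.22373086 0.15753931] [-0.20747548  0.13751132  0.0892661 ]
5.9333 0.015554081663233394 29.80474587304343 [ 0.54583178 -0.7768506   0.35525303] [-0.07236076  0.13163759  0.01395045]
6.75 [0.55791237 0.22320057 0.23602036] 0.015844228848962524 [-0.03698252  0.12962989 -1.70374985] [-0.12549236  0.13605794 -0.01620629]
```

View pics/g1.png

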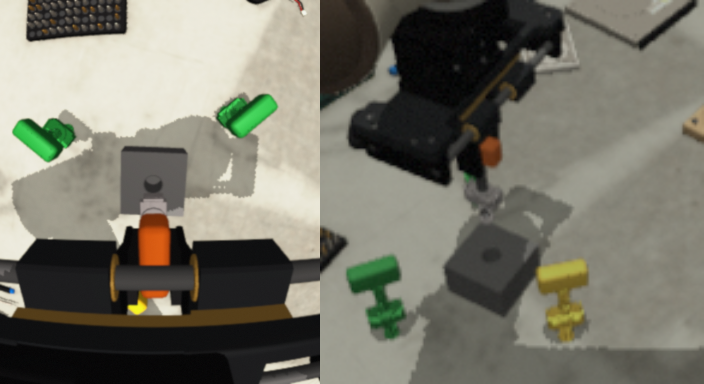

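The nut hangs in the grip with its bar square, and the holder is empty. Next I'll move over the rail, dip the foot into the slot and feel for the slot's centre with light touches.

```bash
cat >> h.py <<'E'
A=np.deg2rad(6.2);L=np.array([-np.sin(A),np.cos(A),0]);X=np.array([np.cos(A),np.sin(A),0])
TG=np.array([.5450,-.2261,0.])
def sens(arm,n=3):
    S=[]
    for _ in range(n):
        arm.dwell(.02);S.append(arm.sense())
    return np.mean([s['tool_pos'] for s in S],0),np.mean([s['force'] for s in S],0),S[-1]
def feel(arm,c,R,thr=1.5,lim=.006,step=.0006):
    """c: commanded TCP; step +-X until touch; returns list of (cmd offset, tool lateral offset, force)"""
    _,f0,_=sens(arm,4);out=[]
    for sg in(1,-1):
        o=0;tr=[]
        while o<lim:
            o+=step;arm.move_l(c+sg*o*X,feed=.03,ori=R);p,f,s=sens(arm,2)
            tr.append((round(sg*o*1e3,1),round(float((p-TG)@X)*1e3,2),round(float((f-f0)@X),2)))
            if abs(tr[-1][2])>thr:break
        out.append(tr);arm.move_l(c,feed=.05,ori=R)
    return out
E
python3 - <<'E'
from h import *;from station import arm
R=rot(A-np.pi/2)
c=TG+[0,0,.235];arm.movep(c,R);p,f,s=sens(arm,5)
print(s['t'],((p-c)*1e3).round(2),f.round(2),s['grip_width'],'yaw',np.degrees(np.arctan2(s['tool_rot'][1,0],s['tool_rot'][0,0])))
for z in(.215,.210,.205):
  c=TG+[0,0,z];arm.move_l(c,feed=.04,ori=R);p,f,s=sens(arm,3);print(z,s['t'],((p-c)*1e3).round(2),f.round(2))
  if f[2]>1.5:break
else:
  for tr in feel(arm,c,R):print(tr)
  print(arm.sense()['t'])
E
```

```text
8.5833 [0.47 0.88 0.  ] [-0.14  0.05 -1.75] 0.015583868015353093 yaw -83.69398580469098
0.215 9.2833 [ 0.14 -0.1   0.08] [-0.09  0.15 -1.29]
0.21 9.6083 [-0.11 -0.01 -0.17] [-0.38 -0.16 -1.45]
0.205 9.9333 [-0.12  0.01 -0.27] [ 0.06 -0.05 -1.84]
[(0.6, 0.65, 0.01), (1.2, 1.24, -0.06), (1.8, 1.83, -0.04), (2.4, 2.43, -0.17), (3.0, 3.02, 0.09), (3.6, 3.46, 0.01), (4.2, 3.86, -1.0), (4.8, 4.27, -2.75)]
[(-0.6, -0.34, 0.09), (-1.2, -1.18, 0.36), (-1.8, -1.82, 1.05), (-2.4, -2.43, 0.13), (-3.0, -3.03, 0.65), (-3.6, -3.62, 0.56), (-4.2, -4.06, 0.04), (-4.8, -4.46, 0.77), (-5.4, -4.91, 2.34)]
15.325
```

```bash
sed -i 's/lim=.006,step=.0006)/lim=.006,step=.0006,start=0.)/; s/        o=0;tr=\[\]/        o=start;tr=[]/' h.py; python3 - <<'E'
from h import *;from station import arm
R=rot(A);c=TG-.0004*X+[0,0,.205]
arm.move_l(c,feed=.1,ori=rot(A-np.pi/2))
t0=arm.sense()['t'];arm.movep(c,R);p,f,s=sens(arm,5)
print(t0,s['t'],((p-c)*1e3).round(2),f.round(2),s['joints'].round(2))
for tr in feel(arm,c,R,start=.0018):print(tr)
print(arm.sense()['t'])
E
```

```text
15.575 17.0583 [-0.02 -0.01  0.01] [ 0.04 -0.37 -1.62] [-0.12  0.4  -0.2   0.   -0.97  1.8 ]
[(2.4, 2.13, -0.24), (3.0, 2.6, 0.78), (3.6, 3.16, 0.21), (4.2, 3.56, -1.03), (4.8, 4.05, -2.17)]
[(-2.4, -2.72, 0.52), (-3.0, -3.36, 0.19), (-3.6, -4.02, 0.38), (-4.2, -4.4, 1.02), (-4.8, -4.87, 1.88)]
20.4583
```

Both feels give a centre of −0.4 mm, so the nut's axis coincides with the tool axis. I'll turn back along the rail, insert, and press by force.

```bash
python3 - <<'E'
from h import *;from station import arm
R=rot(A-np.pi/2);c=TG-.0004*X+[0,0,.205]
arm.movep(c,R);p,f0,s=sens(arm,5);print(s['t'],((p-c)*1e3).round(2),f0.round(2))
z=.205
while z>.158:
  z-= .005 if z>.1765 else (.001 if z>.166 else .0005)
  c[2]=z;arm.move_l(c,feed=.04,ori=R);p,f,s=sens(arm,2);d=f-f0
  print(round(z,4),round(s['t'],2),((p-c)*1e3).round(2),d.round(2))
  if np.hypot(d[0],d[1])>6 or d[2]>11 or (z>.1762 and d[2]>2.5):break
p,f,s=sens(arm,6);print(s['t'],p.round(4),(f-f0).round(2),s['torque'].round(2))
E
```

```text
21.9417 [-0.06 -0.01 -0.  ] [ 0.05 -0.04 -1.26]
0.2 22.25 [-0.19  0.03 -0.41] [ 0.38  0.53 -0.54]
0.195 22.56 [-0.14  0.03 -0.33] [-0.04 -0.5  -0.6 ]
0.19 22.87 [-0.13  0.   -0.3 ] [-0.34  0.25  0.04]
0.185 23.18 [-0.15  0.02 -0.29] [-0.79  0.22 -0.31]
0.18 23.48 [-0.14  0.02 -0.28] [0.37 0.46 0.4 ]
0.175 23.79 [-0.15  0.02 -0.29] [ 0.3   0.47 -0.13]
0.174 24.07 [-0.01 -0.01  0.01] [ 0.05  0.71 -0.02]
0.173 24.36 [-0.03  0.   -0.03] [ 0.12 -0.18  0.32]
0.172 24.64 [-0.03  0.01 -0.06] [ 0.62 -0.32 -0.59]
0.171 24.93 [ 0.2  -0.06  0.42] [-0.23 -0.27  2.04]
0.17 25.21 [ 0.22 -0.06  0.33] [-0.07 -0.13  3.23]
0.169 25.49 [ 0.21 -0.06  0.28] [-0.21  0.54  3.25]
0.168 25.77 [ 0.22 -0.06  0.25] [-0.34 -0.14  4.55]
0.167 26.06 [ 0.23 -0.06  0.28] [-1.06  0.36  5.  ]
0.166 26.34 [ 0.25 -0.07  0.38] [-0.36 -0.08  7.1 ]
0.1655 26.62 [ 0.26 -0.09  0.5 ] [-0.63  0.66  7.22]
0.165 26.91 [ 0.28 -0.08  0.58] [-0.12  0.7   7.53]
0.1645 27.19 [ 0.31 -0.09  0.69] [-1.14  0.65  8.01]
0.164 27.48 [ 0.32 -0.1   0.77] [-0.25  0.68  8.7 ]
0.1635 27.76 [ 0.31 -0.11  0.86] [-1.08  0.96  8.93]
0.163 28.04 [ 0.34 -0.12  0.96] [-1.4   0.79  9.54]
0.1625 28.32 [ 0.34 -0.13  1.06] [-0.63  1.14  9.77]
0.162 28.61 [ 0.36 -0.12  1.14] [-1.19  0.63 10.13]
0.1615 28.89 [ 0.39 -0.14  1.25] [-1.29  1.7  10.27]
0.161 29.18 [ 0.4  -0.14  1.34] [-1.21  0.9  11.48]
29.275 [ 0.545  -0.2263  0.1623] [-1.29  0.82 10.83] [0.34 0.57 0.02]
```

It is pressed about 9.4 mm at about 11 N, short of solid, with only light sideways force. Now I'll make the quarter turn in segments.

```bash
python3 - <<'E'
from h import *;from station import arm
c=TG-.0004*X+[0,0,.161];f0=np.array([0,0,-1.6])
for a in(22,45,68,90):
  arm.movep(c,rot(A-np.pi/2+np.deg2rad(a)));p,f,s=sens(arm,3)
  print(a,round(s['t'],2),((p-c)*1e3).round(2),(f-f0).round(2),s['torque'].round(2),'yaw',np.degrees(np.arctan2(s['tool_rot'][1,0],s['tool_rot'][0,0])).round(1),s['grip_width'])
  if np.linalg.norm((f-f0)[:2])>8 or (f-f0)[2]>14:print('stop');break
E
```

```text
22 29.78 [ 0.45 -0.38  1.43] [-1.27  0.38 10.88] [0.04 0.61 0.04] yaw -61.8 0.015602319342062512
45 30.3 [ 0.59 -0.58  1.53] [-1.01 -0.31 10.95] [-0.32  0.6   0.03] yaw -38.7 0.015747797321096935
68 30.82 [ 0.58 -0.77  1.6 ] [-1.38 -1.68 11.07] [-0.57  0.6   0.11] yaw -15.7 0.015559494127304082
90 31.32 [ 0.94 -0.86  1.73] [-0.6  -1.74 10.47] [-0.67  0.36  0.01] yaw 6.3 0.015994706987221174
```

```bash
python3 - <<'E'
from h import *;from station import arm
R=rot(A);b=TG-.0004*X;f0=np.array([0,0,-1.6])
c=b-np.array([.0008,-.0008,0])+[0,0,.161]
z=.161
while z<.1695:
  c[2]=z;arm.move_l(c,feed=.02,ori=R);p,f,s=sens(arm,3);d=f-f0
  print(round(z,4),round(s['t'],2),((p-b)*1e3).round(2),d.round(2),s['torque'].round(2))
  if d[2]<1.5 or np.hypot(d[0],d[1])>8:break
  z+=.001 if z<.164 else .0005
E
```

```text
0.161 31.62 [  0.63  -0.37 162.99] [-1.000e-02 -2.810e+00  1.114e+01] [-1.08  0.23  0.04]
0.162 31.93 [  0.6   -0.37 163.83] [ 0.36 -3.12  9.45] [-1.08  0.1   0.01]
0.163 32.23 [  0.57  -0.35 164.66] [ 0.71 -3.41  9.14] [-1.18  0.08  0.04]
0.164 32.52 [  0.53  -0.35 165.45] [ 0.22 -2.62  8.15] [-1.22 -0.04  0.02]
0.1645 32.83 [  0.51  -0.33 165.84] [ 0.9  -3.3   7.91] [-1.23 -0.11  0.03]
0.165 33.12 [  0.51  -0.33 166.23] [ 1.06 -3.41  7.06] [-1.27 -0.1   0.04]
0.1655 33.42 [ 3.1000e-01 -5.0000e-02  1.6634e+02] [ 1.92 -4.07  6.93] [-1.74 -0.42 -0.02]
0.166 33.73 [2.6000e-01 4.0000e-02 1.6641e+02] [ 2.38 -4.81  5.01] [-1.96 -0.7   0.01]
0.1665 34.02 [2.1000e-01 9.0000e-02 1.6646e+02] [ 2.72 -5.36  2.63] [-2.02 -0.87 -0.  ]
0.167 34.33 [1.900e-01 1.500e-01 1.665e+02] [ 3.91 -5.46  1.34] [-2.07 -1.05 -0.08]
```

The lips have caught the nut: TCP stopped rising at 0.1665, about 5.2 mm of compression, and the push fell to 1 N. I'll relieve the small side load, then release.

```bash
python3 - <<'E'
from h import *;from station import arm
R=rot(A);b=TG-.0004*X;f0=np.array([0,0,-1.6])
c=b-np.array([.0008,-.0008,0])+[0,0,.1665]
for dx,dy in((.0004,-.0006),(.0008,-.0014),(.0012,-.0020)):
  arm.move_l(c+[dx,dy,0],feed=.02,ori=R);p,f,s=sens(arm,4);d=f-f0
  print(dx,round(s['t'],2),((p-b)*1e3).round(2),d.round(2),s['torque'].round(2))
  if np.hypot(d[0],d[1])<1.8:break
p=p.copy();arm.gripper_open();q,f,s=sens(arm,3);print(s['t'],f.round(2),s['grip_width'])
arm.move_l(q+[0,0,.06],feed=.08,ori=R)
arm.move_l(q+[0,0,.12]-.10*L*0-.0*X,feed=.15,ori=R)
d=arm.get_image('wrist');t=arm.get_image('scene');s=arm.sense();print(s['t'],s['force'])
C=fish_cloud(d);m=(orange(d['frame'])>0)&(C[...,2]>.08);P=C[m]
print('z',np.percentile(P[:,2],[5,50,95]),'plane rect',cv2.minAreaRect((P[P[:,2]>np.percentile(P[:,2],90)-.006][:,:2]*1000).astype(np.float32)))
cv2.imwrite('pics/f1.png',np.hstack([d['frame'][:,100:420],cv2.resize(t['frame'][130:230,270:370],(384,384),interpolation=cv2.INTER_CUBIC)]))
E
```

```text
0.0004 34.64 [ 2.6000e-01 -1.0000e-01  1.6646e+02] [ 3.06 -5.17  3.43] [-1.74 -0.9   0.01]
0.0008 34.96 [  0.31  -0.45 166.46] [ 3.01 -2.34  3.3 ] [-0.96 -0.92 -0.02]
0.0012 35.27 [  0.41  -0.82 166.46] [ 2.4  -0.08  4.31] [-0.06 -0.73  0.04]
36.65 [ 0.06 -0.21 -0.1 ] 0.08691738488300108
38.2 [0.35377865 0.31330717 0.32391248]
z [0.12510302 0.12724755 0.12861019] plane rect ((574.000732421875, -224.96383666992188), (98.22875213623047, 14.309586524963379), 6.5120530128479)
```

View pics/f1.png

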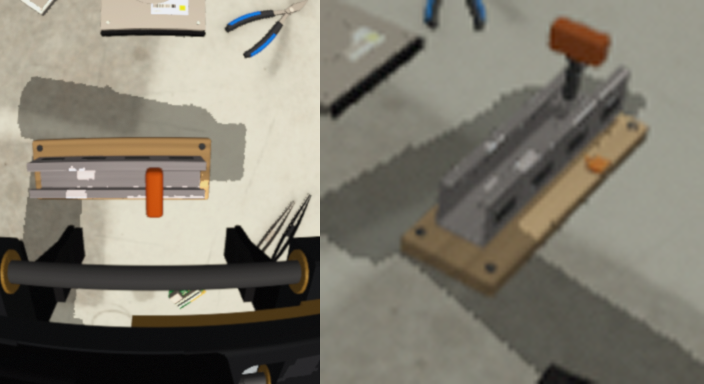

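The pictures show the bar square across the rail at the pointer (wrist crop at (154,192)) and standing upright (scene crop at (580,45)). Its top is at 0.1275 m, which matches the caught height. Nothing else has moved, so I'm handing in.

```bash
python3 -c "
from station import arm
print(arm.hand_in())"
```

```text
the job is handed in; nothing more can be done
None
```

The job is handed in at about 38 s (limit 58 s): the nut is caught under the rail's lips beside the pointer, upright with its bar square across the rail, pressed to about 11 N and never solid; no verdict came back.

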